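# Roll the stray rolling pin along to its price ticket

## Robot

A 7-joint arm with a two-finger parallel gripper is mounted at the origin on the work surface. World frame = base frame: x ahead of the robot, y to its left, z up, the work surface at z = 0. Lengths are in m, angles in degrees, forces in N, time in s.
With the tool pointing down it reaches from about 0.425 to 0.875 m from the base axis. Payload 4.7 kg.
Tool frame: the origin (TCP) lies midway between the tips of the shut fingers; the grasp point (between the pads) lies 19 mm behind it (env.tcp_to_grasp is the distance from the TCP to the grasp point, in m); z points along the fingers, x is the direction in which the jaws open and shut, and the axes are right-handed (so a half turn about z gives the same grasp; the last joint's range is limited). The gripper opens to 87 mm and grips with 3 to 60 N. Pads are 19 mm wide; open, the fingers measure 117 mm over their backs; the gripper's body (75 mm by 190 mm) begins 51 mm behind the grasp point.
Start: joints at [-74.88, 18.392, -4.016, 83.108, 1.295, 78.541, -3.26], TCP at [0.161, 0.63, 0.223] pointing down, gripper open.
Joint ranges: [-163.93, 163.93], [-17.29, 119.83], [-79.2, 71.16], [3.27, 140.29], [-89.18, 269.18], [5.43, 117.66], [-154.24, 154.24]. Speed limits (degrees/s): [147.25, 147.25, 180, 180, 180, 180, 180].

## Interface

Orientations are given as [roll, pitch, yaw] about the fixed x, y, z axes, in that order (R = Rz(yaw) Ry(pitch) Rx(roll)).
In Python, from cell import env, viewer gives the robot as it stands.
- The arm moves only by the shell command python3 -m pendant 'ROWS' [OPENING] [FORCE]. ROWS is JSON, a list of rows, each a list of 6 numbers: the shift along the tool's x, y, z each as a share of 0.1 m, from -1 to 1, then the turn, a rotation vector about the tool's x, y, z each as a share of 90 degrees, from -1 to 1. A call has exactly 8 rows; each row is the pose to reach, as a shift and turn from the pose commanded when the call began, along the tool's axes at that moment; what a row does not reach only later rows make up. A row lasts 1/8 s, in which the tool goes at most 62.5 mm and 10.7 degrees, less where a joint would pass 70% of its speed; a pose out of reach is approached as far as the arm can. A call with a number of a shift or a turn outside -1 to 1 is refused whole. A call with a gripper value outside its range is refused whole. OPENING is the finger opening in mm, from 0 to 87, set as the call begins (- or left out, the last holds). The fingers move at their own pace and stop on an object; FORCE is the grip in N (left out, the last holds). Time passes only in rows, so rows that repeat a pose let the fingers close, or fill a call up. It gives the time, the measured TCP pose, the force and the opening at its end, in the units of the state.
- env.get_obs(): the state, without advancing time (a new reading comes with each control period).
- viewer.read_camera(name): name is "scene" or "side" or "wrist"; returns a dict with "frame" (420x560x3 uint8, red, green, blue), "fx", "fy", "cx", "cy" (pixels), "k1" (the pictures are not rectified: a ray, as slopes to the right and down, at radius r is drawn at 1 + k1 r^2 times it, then the intrinsics apply), "view" (4x4, takes a point from world to camera coordinates); the wrist camera has in their place "hand_eye" (4x4, takes a point from camera to tool coordinates, whose origin is the TCP and whose axes are the tool frame's). Camera axes: x right, y down, z forward; pixel columns grow to the right and rows downward; lengths in m; the calibration is good to about 2 mm. A picture is of the moment at which its call begins: read the wrist's pose just before it. There is no depth.
- env.sign_off(): hands the job in, once; it reports no verdict.
The state is a dict: "time_s": time; "qpos": joint angles; "joint_velocities": joint speeds; "effort": joint torques, N m; "tool_pos": TCP position; "tool_rot": TCP orientation; "force": force on the tool from outside, world axes, zero at the start; "wrist_torque": the same for the moment, N m; "grip_width": finger opening in m.
Only numpy, scipy, OpenCV 4.12 (cv2) and the standard library are available. Lean on these libraries where they do the work, as an engineer would, in place of code of your own. Each camera call takes 0.05 s, during which the arm holds its last target.

## Task

The rolling pin with the red handles has been left out of place in the felt-lined display tray on the shop counter. With your fingertips on the top of its barrel, roll it along the tray until it lies at rest, straight and centred, in line with the red price ticket. Do not push it from low down behind, grip it or lift it, and leave the slim pin at the blue ticket and everything else on the counter where they are.

Things in the scene. Friction and masses are not known exactly. Their poses are not given: they have to be found in the camera images.
- rolling_pin: loose rolling pin: pale barrel 56 mm in diameter (straight for 170 mm, round shoulders beyond), red handles, 344 mm overall, 0.3 to 0.55 kg. Origin on its axis at mid-length, 42 mm above the counter (barrel's top at 70 mm). Its x runs along the pin, level, within 3 degrees of the tray's x at the start; y and z turn as it rolls. A fingertip pressed on its top moves the pin half as far as itself.
- tray: fixed tray, dark wood, level green felt floor 14 mm above the counter, 410 mm (x) by 440 mm (y), lips 12 mm thick and 12 mm above the felt. Origin: centre of its underside. x points away from the robot to the ticket rail; pins roll along y; yaw within 9 degrees of the world's. Pins roll on the felt without slipping, lie still if left, and run on only some 3 mm when let go at 50 mm/s.
- ticket_red: fixed red price ticket (card 60 mm wide, leaning back, red with a pale panel) in the aluminium rail on the far (+x) edge of the tray, its top about 37 mm above the counter. Origin at the middle of its lower edge, 234 mm from the tray's origin along x; axes parallel to the tray's. The red-handled pin belongs with its axis through the middle of this ticket: at the same y along the tray.
- ticket_blue: the fixed blue price ticket, same size and rail as the red one, on the other half of the tray; the slim pin's place. Same origin and axes.
- slim_pin: the loose slim straight rolling pin of pale wood with a blue band near each end, 35 mm in diameter, 305 mm long, lying in the tray in line with the blue ticket; origin on its axis at mid-length, 31.5 mm above the counter, its x along the pin. To be left alone.
- teapot: white teapot with a blue band and lid, 116 mm in diameter, 110 mm tall, on the counter to the left of the tray; origin at the centre of its underside. To be left alone.
- mug: blue mug, 82 mm in diameter, 90 mm tall, on the counter to the right of the tray; origin at the centre of its underside. To be left alone.
- bowl_stack: stack of four white bowls with blue rims, 130 mm in diameter, 124 mm tall, left of the tray; origin at the centre of its underside. To be left alone.
- tea_tin: dark red tea tin with a brass lid and a paper band, 74 mm in diameter, 110 mm tall, right of the tray; origin at the centre of its underside. To be left alone.
- carton: small cardboard carton 110 by 150 by 75 mm tall, left of the tray; origin at the centre of its underside. To be left alone.
- pastry_brush: pastry brush with a wooden handle, 200 mm long, lying on the counter right of the tray; origin about the middle of its underside. To be left alone.

How it is judged:
By the outcome, as a careful person would: the job done as asked, in the order asked, and still so for the second after the job is handed in, with the robot touching nothing.
It also fails if it takes over 64 s, if anything falls off the work surface, if the arm or the gripper's body presses on something with over 40 N, if the wrist force passes 120 N, or if a joint passes its speed limit or range.

## Working session

There is one attempt and no reset: what is moved stays moved. The work goes in short steps, Python scripts to look and compute and a shell command to move; the robot and the scene stay as the last step left them, time stands still between calls to the robot, and variables do not carry over. Pictures are saved under pics/ and viewed, and the job is handed in when it is done.

```bash
ls; mkdir -p pics
python3 - <<'E'
from cell import env, viewer
import cv2
print(env.get_obs())
for n in ["scene","side","wrist"]:
    c=viewer.read_camera(n)
    cv2.imwrite(f"pics/{n}0.png",c["frame"][:,:,::-1])
    print(n,{k:v for k,v in c.items() if k!="frame"})
E
```

```text
pics
{'time_s': 0.0, 'qpos': array([-74.88058512,  18.43870357,  -4.01450232,  83.17455417,
         1.29434084,  78.54060156,  -3.25932564]), 'joint_velocities': array([ 0.0195795 ,  0.01408431, -0.01454099,  0.04435696,  0.02823787,
        0.11275569, -0.01227511]), 'effort': array([ 5.95239356e-06, -4.91291428e+01, -4.04381733e-01, -3.12527275e+01,
       -6.40174979e-02,  4.36315709e-02,  1.88420381e-04]), 'tool_pos': array([0.16059651, 0.62928024, 0.22146845]), 'tool_rot': array([1.79994581e+02, 1.08658024e-01, 7.56898880e+01]), 'force': array([ 0.16418181, -0.18200947, -0.44682606]), 'wrist_torque': array([-0.01554379,  0.04152167, -0.03326393]), 'grip_width': 0.08701797035746375}
scene {'fx': 426.87708965233037, 'fy': 426.87708965233037, 'cx': 285.4980354171582, 'cy': 204.25805111192207, 'k1': 0.013000182329684517, 'view': array([[ 0.18105963,  0.98346494, -0.00375673, -0.12467392],
       [ 0.6726408 , -0.12662064, -0.72905526, -0.32405404],
       [-0.71747597,  0.12947555, -0.68444453,  1.62761147],
       [ 0.        ,  0.        ,  0.        ,  1.        ]])}
side {'fx':
[... 170 characters left out ...]
 0.01540627, -0.47208436],
       [-0.36110022, -0.6703241 , -0.64828407,  0.25563128],
       [ 0.32520556,  0.56102668, -0.76124267,  1.3286673 ],
       [ 0.        ,  0.        ,  0.        ,  1.        ]])}
wrist {'fx': 334.686495930345, 'fy': 334.686495930345, 'cx': 274.4338949794591, 'cy': 217.93481872978666, 'k1': -0.012938500602775262, 'hand_eye': array([[ 9.99999365e-01,  1.12488429e-03,  6.07401287e-05,
        -4.70110095e-04],
       [-1.09702368e-03,  9.60138534e-01,  2.79522435e-01,
        -7.63131211e-02],
       [ 2.56111458e-04, -2.79522324e-01,  9.60139159e-01,
        -1.62826816e-01],
       [ 0.00000000e+00,  0.00000000e+00,  0.00000000e+00,
         1.00000000e+00]])}
```

View pics/scene0.png

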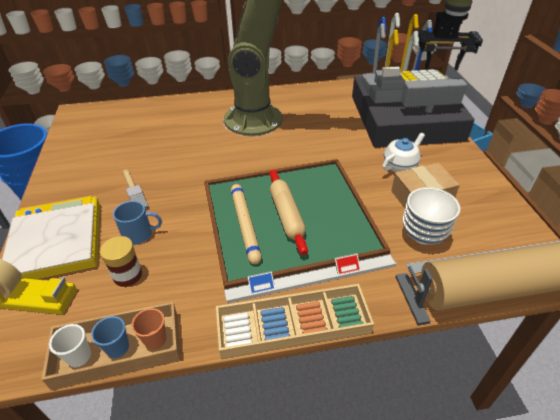

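View pics/side0.png

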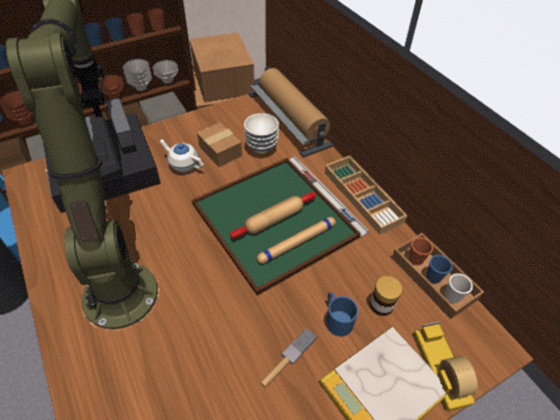

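View pics/wrist0.png

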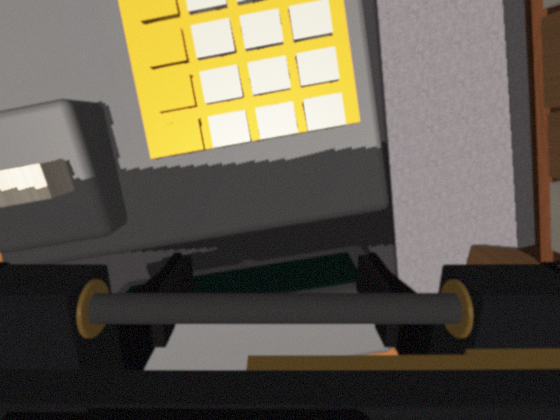

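The scene view shows the tray around (295,220), the red-handled pin from (274,177) to (301,246), the slim pin at (245,222), the blue ticket at (261,283) and the red ticket at (347,265). The pin has to roll to the robot's left (+y). I'll enlarge crops to measure.

Run:
```python
import cv2
a=cv2.imread("pics/scene0.png")[155:300,195:405]
cv2.imwrite("pics/sc_crop.png",cv2.resize(a,None,fx=3.8,fy=3.8,interpolation=cv2.INTER_CUBIC))
a=cv2.imread("pics/side0.png")[150:290,185:375]
cv2.imwrite("pics/si_crop.png",cv2.resize(a,None,fx=4,fy=4,interpolation=cv2.INTER_CUBIC))
```

```text
(no output)
```

View pics/sc_crop.png

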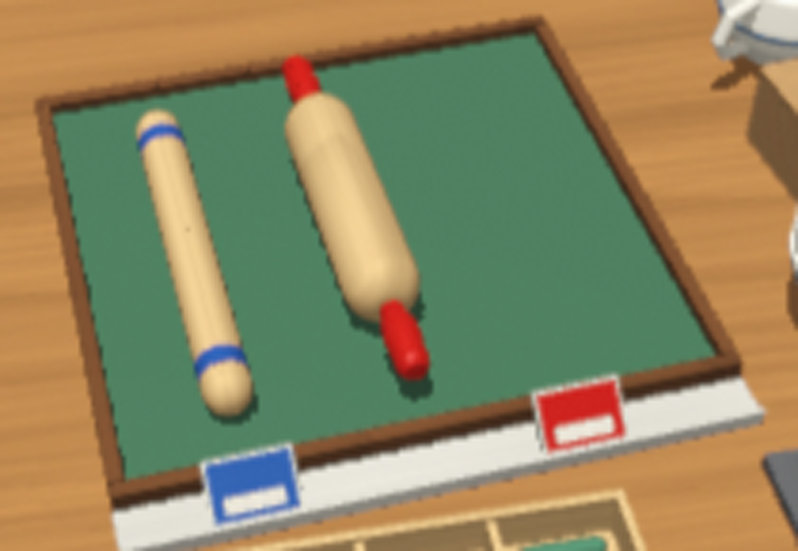

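View pics/si_crop.png

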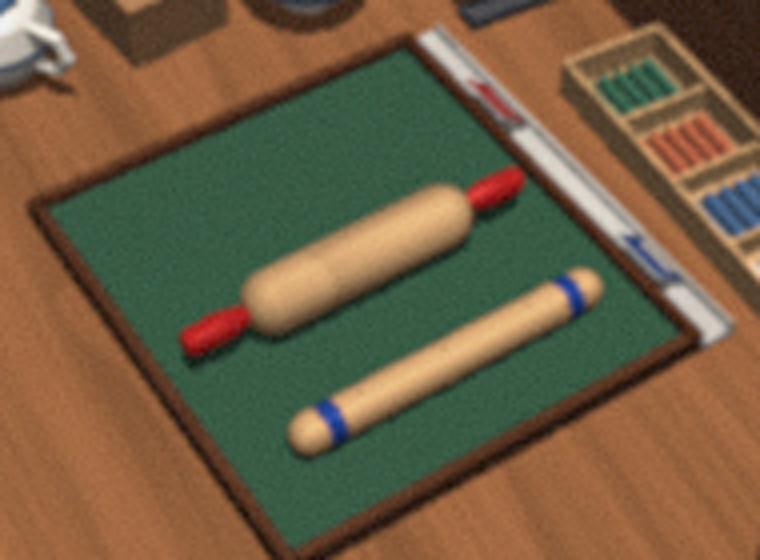

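```bash
cat > h.py <<'E'
import numpy as np, cv2
from scipy.optimize import least_squares
from scipy.spatial.transform import Rotation as R
from cell import env, viewer
def cam(n):
    o=env.get_obs(); c=viewer.read_camera(n)
    if n=="wrist":
        T=np.eye(4);T[:3,:3]=R.from_euler('xyz',o['tool_rot'],degrees=True).as_matrix();T[:3,3]=o['tool_pos']
        c['view']=np.linalg.inv(T@c['hand_eye'])
    return c
def proj(c,P):
    p=(c['view'][:3,:3]@np.atleast_2d(P).T).T+c['view'][:3,3]
    s=p[:,:2]/p[:,2:]; s=s*(1+c['k1']*(s**2).sum(1,keepdims=True))
    return s*[c['fx'],c['fy']]+[c['cx'],c['cy']]
def onplane(c,uv,z):
    uv=np.atleast_2d(uv).astype(float); s0=(uv-[c['cx'],c['cy']])/[c['fx'],c['fy']]; s=s0.copy()
    for _ in range(20): s=s0/(1+c['k1']*(s**2).sum(1,keepdims=True))
    Rm=c['view'][:3,:3]; o=-Rm.T@c['view'][:3,3]
    d=(Rm.T@np.c_[s,np.ones(len(s))].T).T
    return o+d*((z-o[2])/d[:,2])[:,None]
def rot(a): return np.array([[np.cos(a),-np.sin(a)],[np.sin(a),np.cos(a)]])
E
python3 - <<'E'
from h import *
sc=cam("scene"); si=cam("side")
f=lambda a,s,o:(np.array(a)+.5)/s-.5+np.array(o)
S=lambda a:f(a,3.8,(195,155)); D=lambda a:f(a,4,(185,150))
# tray local order: (-x,-y),(-x,+y),(+x,+y),(+x,-y)
L=np.array([[-.217,-.232],[-.217,.232],[.217,.232],[.217,-.232]])
Sc=S([[38,101],[543,18],[742,359],[113,488]]); Di=D([[290,560],[32,204],[408,36],[700,338]])
ps=onplane(sc,Sc,.026);pd=onplane(si,Di,.026)
print(ps.round(4),pd.round(4))
def fit(P):
    r=least_squares(lambda q:(L@rot(q[2]).T+q[:2]-P[:,:2]).ravel(),[.6,0,0]); return r
for P in (ps,pd):
    r=fit(P); print(r.x[:2],np.degrees(r.x[2]),(r.fun*1000).round(1))
q=fit((ps+pd)/2).x
np.save('tray.npy',q)
print('tray',q,np.degrees(q[2]))
tl=lambda p:(np.atleast_2d(p)[:,:2]-q[:2])@rot(q[2])
# tickets lower edge height ~? print for z guesses; upper corners at z=.037
print('red top sc',tl(onplane(sc,S([[534,393],[620,377]]),.037)).round(4))
print('blue top sc',tl(onplane(sc,S([[201,460],[292,447]]),.037)).round(4))
print('red top si',tl(onplane(si,D([[470,83],[522,128]]),.03)).round(4))
for nm,c,a in (('sc',sc,S([[296,68],[412,368]])),('si',si,D([[190,340],[515,183]]))):
    p=onplane(c,a,.042);t=tl(p);d=p[1]-p[0]
    print('pin',nm,p.round(4),t.round(4),np.linalg.norm(d),np.degrees(np.arctan2(d[1],d[0])))
for nm,c,a in (('sc',sc,S([[159,120],[228,398]])),('si',si,D([[305,432],[588,287]]))):
    print('slim',nm,onplane(c,a,.0315).round(4),tl(onplane(c,a,.0315)).round(4))
E
```

```text
[[ 0.3672 -0.1951  0.026 ]
 [ 0.3361  0.2384  0.026 ]
 [ 0.735   0.2692  0.026 ]
 [ 0.7641 -0.1652  0.026 ]] [[ 0.3658 -0.1964  0.026 ]
 [ 0.3311  0.2278  0.026 ]
 [ 0.7302  0.2586  0.026 ]
 [ 0.7616 -0.1728  0.026 ]]
[0.55059946 0.0368234 ] 4.152753652855335 [-16.3 -15.2 -18.7  14.1  15.3  14.8  19.7 -13.7]
[0.54716971 0.02929814] 4.180681886298727 [-18.2 -21.5 -17.2  17.   16.5  17.9  18.9 -13.4]
tray [0.54888458 0.03306077 0.07272197] 4.166661838482938
red top sc [[0.2033 0.0697]
 [0.2049 0.1303]]
blue top sc [[ 0.2012 -0.1555]
 [ 0.206  -0.0966]]
red top si [[0.2078 0.1241]
 [0.214  0.0509]]
pin sc [[0.3837 0.0153 0.042 ]
 [0.7145 0.041  0.042 ]] [[-0.166  -0.0057]
 [ 0.1657 -0.0041]] 0.3317706681050784 4.441449234967107
pin si [[0.3845 0.0149 0.042 ]
 [0.7099 0.0359 0.042 ]] [[-0.1653 -0.0062]
 [ 0.1608 -0.0089]] 0.3261336578967955 3.6929335805628742
slim sc [[ 0.4156 -0.1008  0.0315]
 [ 0.7087 -0.0835  0.0315]] [[-0.1427 -0.1238]
 [ 0.1509 -0.1278]]
slim si [[ 0.4279 -0.1029  0.0315]
 [ 0.7067 -0.0864  0.0315]] [[-0.1305 -0.1268]
 [ 0.1488 -0.1306]]
```

The tray fit is centred near (0.549, 0.033) with yaw about 4.2°. The measured outer size is about 400 × 435 mm, so 410 × 440 is the outer size. The pin's axis is at tray y ≈ -5 mm and the red ticket is at about +100 mm. I'll move the hand over the tray for a better measurement from the wrist camera.

```bash
python3 -m pendant '[[-0.1,0.12,-0.04,0,0,0],[-0.22,0.25,-0.08,0,0,0],[-0.34,0.38,-0.12,0,0,0],[-0.46,0.5,-0.16,0,0,0],[-0.58,0.63,-0.2,0,0,0],[-0.7,0.76,-0.24,0,0,0],[-0.8,0.9,-0.27,0,0,0],[-0.87,1,-0.3,0,0,0]]' 87
python3 -m pendant '[[-0.1,0.12,0,0,0,0],[-0.22,0.25,0,0,0,0],[-0.34,0.38,0,0,0,0],[-0.46,0.5,0,0,0,0],[-0.58,0.63,0,0,0,0],[-0.7,0.76,0,0,0,0],[-0.8,0.9,0,0,0,0],[-0.87,1,0,0,0,0]]'
python3 -m pendant '[[-0.1,0.12,0,0,0,0],[-0.22,0.25,0,0,0,0],[-0.34,0.38,0,0,0,0],[-0.46,0.5,0,0,0,0],[-0.58,0.63,0,0,0,0],[-0.7,0.76,0,0,0,0],[-0.8,0.9,0,0,0,0],[-0.87,1,0,0,0,0]]'
```

```text
time_s: 1.25
tool_pos: [0.2371, 0.5198, 0.2528]
tool_rot: [180.0, -0.0, 75.6]
force: [0.3, 0.3, 0.8]
grip_width: 0.0869
time_s: 2.25
tool_pos: [0.3125, 0.4108, 0.2526]
tool_rot: [180.0, -0.0, 75.6]
force: [0.6, 0.2, 0.2]
grip_width: 0.0868
time_s: 3.25
tool_pos: [0.3878, 0.3018, 0.2527]
tool_rot: [180.0, -0.0, 75.6]
force: [0.0, 0.3, -0.6]
grip_width: 0.0867
```

```bash
python3 -m pendant '[[-0.1,0.12,0,0,0,0],[-0.22,0.25,0,0,0,0],[-0.34,0.38,0,0,0,0],[-0.46,0.5,0,0,0,0],[-0.58,0.63,0,0,0,0],[-0.7,0.76,0,0,0,0],[-0.8,0.9,0,0,0,0],[-0.87,1,0,0,0,0]]'
python3 -m pendant '[[-0.12,0.14,0,0,0,0.11],[-0.24,0.27,0,0,0,0.22],[-0.36,0.4,0,0,0,0.33],[-0.48,0.54,0,0,0,0.44],[-0.6,0.68,0,0,0,0.55],[-0.72,0.83,0,0,0,0.66],[-0.87,1,0,0,0,0.77],[-0.87,1,0,0,0,0.79]]'
python3 - <<'E'
from h import *
c=cam("wrist");cv2.imwrite("pics/w1.png",c["frame"][:,:,::-1])
np.save('w1.npy',c['view'])
print(env.get_obs()['tool_pos'],env.get_obs()['tool_rot'])
E
```

```text
time_s: 4.25
tool_pos: [0.4631, 0.1927, 0.2526]
tool_rot: [180.0, -0.0, 75.6]
force: [-0.1, -0.4, -0.6]
grip_width: 0.0865
time_s: 5.25
tool_pos: [0.5384, 0.0829, 0.2525]
tool_rot: [179.9, -0.0, 4.4]
force: [-0.8, 0.1, 0.1]
grip_width: 0.0869
[0.5377353  0.08448763 0.25240223] [-1.79996102e+02  2.56008140e-02  4.53442077e+00]
```

View pics/w1.png

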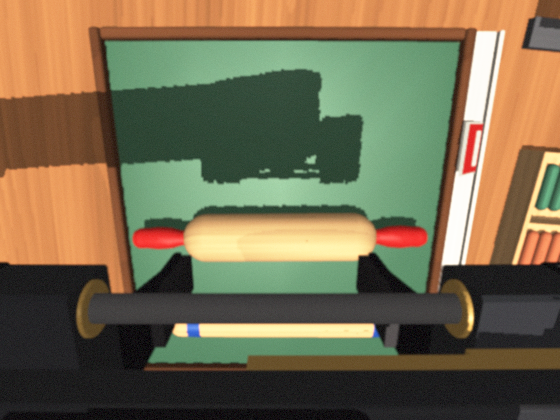

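The wrist view shows the pin from (133,238) to (427,237), the red ticket spanning rows 122 to 173 at column 463 to 484, and the left lip at row 33. I'll enlarge the ticket area and compute.

Run:
```python
import cv2
a=cv2.imread("pics/w1.png")
x=cv2.resize(a[15:195,430:515],None,fx=3.3,fy=3.3,interpolation=cv2.INTER_CUBIC)
y=cv2.resize(a[195:280,115:445],None,fx=1.5,fy=1.5,interpolation=cv2.INTER_CUBIC)
cv2.imwrite("pics/w1t.png",x);cv2.imwrite("pics/w1p.png",y)
```

```text
(no output)
```

View pics/w1t.png

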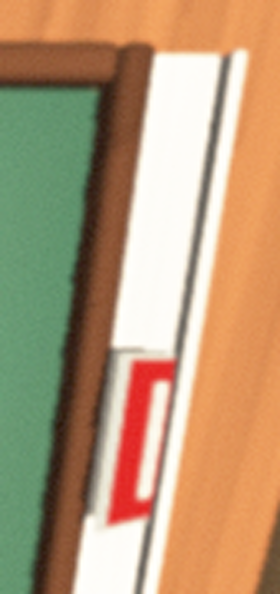

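View pics/w1p.png

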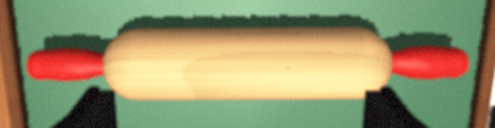

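Run:
```python
from h import *
c=cam("wrist"); c['view']=np.load('w1.npy')
T=lambda a:(np.array(a)+.5)/3.3-.5+[430,15]
P=lambda a:(np.array(a)+.5)/1.5-.5+[115,195]
# edges of the tray: left lip outer/inner
a=cv2.imread("pics/w1.png")
def show(n,p,z):
    w=onplane(c,p,z); d=w[1]-w[0]
    print(n,w[:,:2].round(4).tolist(),'len',np.linalg.norm(d).round(4),'mid',w[:2,:2].mean(0).round(4),'dir',np.degrees(np.arctan2(d[1],d[0])).round(2)); return w
show('red lower edge',T([[150,519],[177,355]]),.018)
show('card upper edge',T([[108,525],[130,358]]),.037)
# tray: +x edge outer: top right corner (152,45), left lip outer row; 
show('far lip outer top',T([[77,594],[154,47]]),.026)
show('left lip outer',[[92,31],[476,29]],.026)
show('left lip inner',[[106,40],[463,39]],.026)
p=show('pin tips',P([[27,65],[468,62]]),.042)
show('barrel upper/lower mid x', P([[250,26],[250,99]]),.042)
show('barrel axis', P([[140,(29+98)/2],[350,(28+95)/2]]),.042)
```

```text
red lower edge [[0.7762, 0.119], [0.7717, 0.176]] len 0.0572 mid [0.774  0.1475] dir 94.47
card upper edge [[0.7505, 0.1177], [0.7449, 0.1729]] len 0.0555 mid [0.7477 0.1453] dir 95.79
far lip outer top [[0.7514, 0.0909], [0.7364, 0.2678]] len 0.1775 mid [0.7439 0.1794] dir 94.88
left lip outer [[0.3348, 0.2342], [0.736, 0.2677]] len 0.4026 mid [0.5354 0.2509] dir 4.76
left lip inner [[0.3491, 0.2266], [0.7245, 0.2571]] len 0.3767 mid [0.5368 0.2419] dir 4.64
pin tips [[0.3757, 0.0121], [0.7228, 0.0418]] len 0.3484 mid [0.5493 0.027 ] dir 4.89
barrel upper/lower mid x [[0.5488, 0.0577], [0.5539, -0.003]] len 0.0609 mid [0.5513 0.0274] dir -85.18
barrel axis [[0.4649, 0.0204], [0.6297, 0.035]] len 0.1655 mid [0.5473 0.0277] dir 5.06
```

The pin is already nearly parallel to the tray (4.9° against about 4.7°). It needs to roll about 101 mm along tray +y. I'll lower open fingertips to just behind the barrel's crown.

```bash
python3 -m pendant '[[0.01,0.1,0.1,0,0,0],[0.02,0.2,0.24,0,0,0],[0.03,0.3,0.38,0,0,0],[0.04,0.4,0.52,0,0,0],[0.05,0.5,0.66,0,0,0],[0.06,0.6,0.8,0,0,0],[0.06,0.68,0.95,0,0,0],[0.06,0.7,1,0,0,0]]'
python3 -m pendant '[[0,0,0.15,0,0,0],[0,0,0.3,0,0,0],[0,0,0.45,0,0,0],[0,0,0.58,0,0,0],[0,0,0.68,0,0,0],[0,0,0.74,0,0,0],[0,0,0.76,0,0,0],[0,0,0.76,0,0,0]]'
python3 - <<'E'
from h import *
for n in ("side","scene"):
    c=cam(n);a=c["frame"][:,:,::-1]
    a=a[150:290,185:375] if n=="side" else a[130:280,190:400]
    cv2.imwrite(f"pics/{n}2.png",cv2.resize(a,None,fx=3.8,fy=3.8,interpolation=cv2.INTER_CUBIC))
E
```

```text
time_s: 6.35
tool_pos: [0.5486, 0.0146, 0.1512]
tool_rot: [180.0, 0.1, 4.5]
force: [0.4, -0.5, 1.6]
grip_width: 0.087
time_s: 7.35
tool_pos: [0.5495, 0.0155, 0.0768]
tool_rot: [-180.0, -0.0, 4.6]
force: [-0.0, -0.0, -0.7]
grip_width: 0.0865
```

View pics/side2.png

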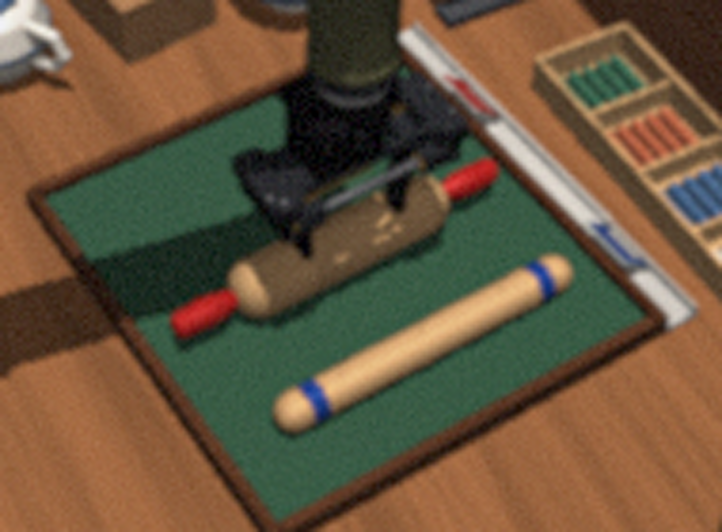

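View pics/scene2.png

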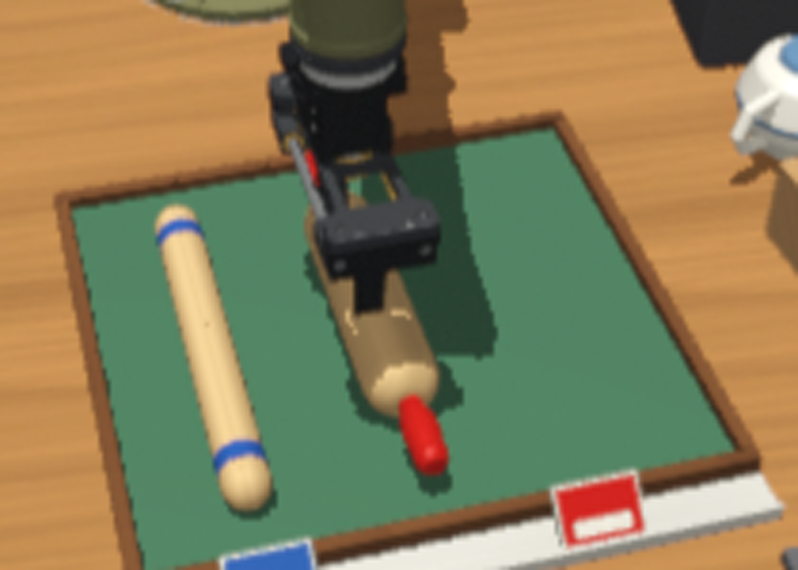

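Both fingertips are just above the barrel, slightly behind its crown and clear of the slim pin. I'll press gently and check the force.

```bash
python3 -m pendant '[[0,0,0.03,0,0,0],[0,0,0.05,0,0,0],[0,0,0.065,0,0,0],[0,0,0.075,0,0,0],[0,0,0.085,0,0,0],[0,0,0.085,0,0,0],[0,0,0.085,0,0,0],[0,0,0.085,0,0,0]]'
```

```text
time_s: 8.45
tool_pos: [0.5494, 0.0149, 0.0697]
tool_rot: [-180.0, -0.0, 4.6]
force: [-3.8, -1.3, 11.5]
grip_width: 0.0872
```

```bash
python3 -m pendant '[[0,-0.04,0,0,0,0],[0,-0.11,0,0,0,0],[0,-0.2,0,0,0,0],[0,-0.29,0,0,0,0],[0,-0.38,0,0,0,0],[0,-0.45,0,0,0,0],[0,-0.49,0,0,0,0],[0,-0.5,0,0,0,0]]'
```

```text
time_s: 9.45
tool_pos: [0.5451, 0.0662, 0.0697]
tool_rot: [-179.9, 0.0, 4.6]
force: [-5.6, 0.4, 11.2]
grip_width: 0.0872
```

```bash
python3 -m pendant '[[0,0,-0.05,0,0,0],[0,0,-0.12,0,0,0],[0,0.05,-0.16,0,0,0],[0,0.13,-0.16,0,0,0],[0,0.21,-0.16,0,0,0],[0,0.25,-0.14,0,0,0],[0,0.25,-0.11,0,0,0],[0,0.25,-0.09,0,0,0]]'
python3 - <<'E'
from h import *
np.set_printoptions(suppress=True)
for n in ("side","scene"):
    c=cam(n);a=c["frame"][:,:,::-1]
    a=a[150:290,185:375] if n=="side" else a[155:300,195:405]
    cv2.imwrite(f"pics/{n}3.png",cv2.resize(a,None,fx=3.8,fy=3.8,interpolation=cv2.INTER_CUBIC))
E
```

```text
time_s: 10.45
tool_pos: [0.547, 0.0406, 0.0766]
tool_rot: [-180.0, 0.0, 4.6]
force: [-0.4, 0.1, -0.5]
grip_width: 0.0869
```

View pics/scene3.png

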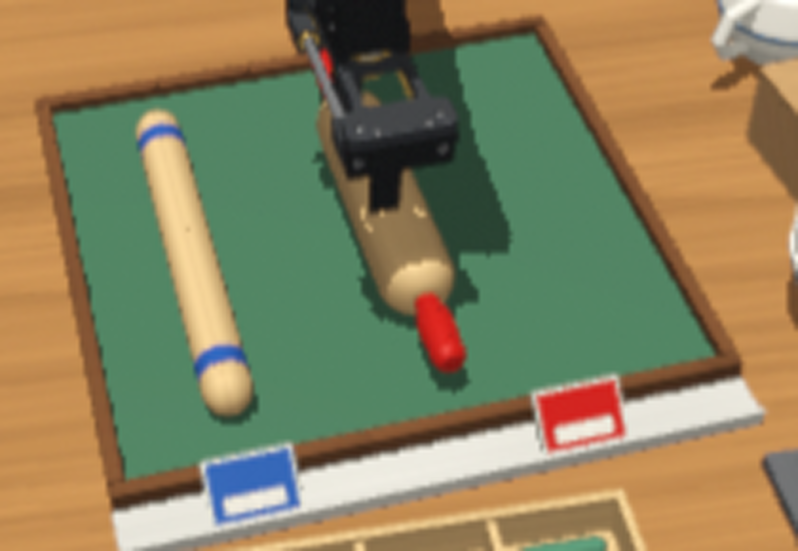

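The red-handled pin has rolled about 24 mm and is still straight, and nothing else has moved. Second stroke.

```bash
python3 -m pendant '[[0,0,0.05,0,0,0],[0,0,0.085,0,0,0],[0,-0.06,0.085,0,0,0],[0,-0.16,0.085,0,0,0],[0,-0.28,0.085,0,0,0],[0,-0.4,0.085,0,0,0],[0,-0.48,0.085,0,0,0],[0,-0.5,0.085,0,0,0]]'
python3 -m pendant '[[0,0,0,0,0,0],[0,0,-0.1,0,0,0],[0,0.05,-0.16,0,0,0],[0,0.13,-0.16,0,0,0],[0,0.21,-0.16,0,0,0],[0,0.25,-0.14,0,0,0],[0,0.25,-0.11,0,0,0],[0,0.25,-0.09,0,0,0]]'
python3 - <<'E'
from h import *
for n in ("side","scene"):
    c=cam(n);a=c["frame"][:,:,::-1]
    a=a[150:290,185:375] if n=="side" else a[155:300,195:405]
    cv2.imwrite(f"pics/{n}4.png",cv2.resize(a,None,fx=3.8,fy=3.8,interpolation=cv2.INTER_CUBIC))
E
```

```text
time_s: 11.55
tool_pos: [0.5431, 0.0916, 0.0698]
tool_rot: [-179.9, 0.0, 4.7]
force: [-4.0, 0.1, 10.9]
grip_width: 0.0869
time_s: 12.55
tool_pos: [0.545, 0.0656, 0.0771]
tool_rot: [-180.0, 0.0, 4.6]
force: [-0.7, -0.2, 0.4]
grip_width: 0.0871
```

View pics/scene4.png

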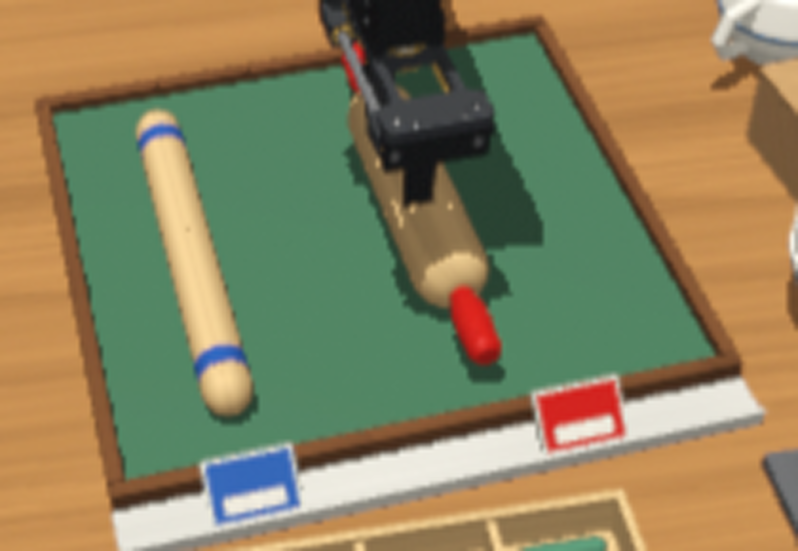

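View pics/side4.png

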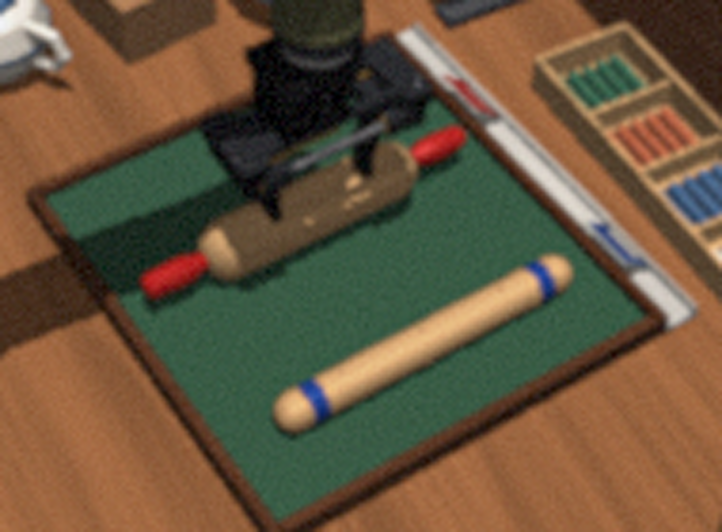

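The pin has moved about 50 mm and is still parallel to the tray, with its far tip at scene crop (483,352). Third and fourth strokes, then I'll rise to check.

```bash
python3 -m pendant '[[0,0,0.05,0,0,0],[0,0,0.085,0,0,0],[0,-0.06,0.085,0,0,0],[0,-0.16,0.085,0,0,0],[0,-0.28,0.085,0,0,0],[0,-0.4,0.085,0,0,0],[0,-0.48,0.085,0,0,0],[0,-0.5,0.085,0,0,0]]'
python3 -m pendant '[[0,0,0,0,0,0],[0,0,-0.1,0,0,0],[0,0.05,-0.16,0,0,0],[0,0.13,-0.16,0,0,0],[0,0.21,-0.16,0,0,0],[0,0.25,-0.14,0,0,0],[0,0.25,-0.11,0,0,0],[0,0.25,-0.09,0,0,0]]'
python3 -m pendant '[[0,0,0.05,0,0,0],[0,0,0.085,0,0,0],[0,-0.06,0.085,0,0,0],[0,-0.15,0.085,0,0,0],[0,-0.27,0.085,0,0,0],[0,-0.38,0.085,0,0,0],[0,-0.45,0.085,0,0,0],[0,-0.47,0.085,0,0,0]]'
python3 -m pendant '[[0,0,0,0,0,0],[0,0,-0.05,0,0,0],[0,0,-0.15,0,0,0],[0,0,-0.3,0,0,0],[0,0,-0.5,0,0,0],[0,0,-0.7,0,0,0],[0,0,-0.9,0,0,0],[0,0,-1,0,0,0]]'
python3 -m pendant '[[0,-0.03,-0.1,0,0,0],[0,-0.1,-0.2,0,0,0],[0,-0.2,-0.3,0,0,0],[0,-0.3,-0.45,0,0,0],[0,-0.4,-0.6,0,0,0],[0,-0.45,-0.75,0,0,0],[0,-0.45,-0.8,0,0,0],[0,-0.45,-0.8,0,0,0]]'
python3 - <<'E'
from h import *
for n in ("wrist","side","scene"):
    c=cam(n);a=c["frame"][:,:,::-1]; cv2.imwrite(f"pics/{n}5f.png",a)
    if n=="wrist": np.save('w5.npy',c['view'])
    if n!="wrist":
        a=a[150:290,185:375] if n=="side" else a[155:300,195:405]
        cv2.imwrite(f"pics/{n}5.png",cv2.resize(a,None,fx=3.8,fy=3.8,interpolation=cv2.INTER_CUBIC))
E
```

```text
time_s: 13.65
tool_pos: [0.541, 0.1164, 0.0699]
tool_rot: [-179.9, 0.0, 4.7]
force: [-2.3, 0.4, 7.1]
grip_width: 0.0872
time_s: 14.65
tool_pos: [0.543, 0.0905, 0.0776]
tool_rot: [-180.0, 0.0, 4.6]
force: [0.0, 0.1, 0.4]
grip_width: 0.087
time_s: 15.65
tool_pos: [0.5391, 0.1382, 0.0702]
tool_rot: [-179.9, 0.0, 4.7]
force: [-1.4, -0.6, 6.4]
grip_width: 0.0874
time_s: 16.65
tool_pos: [0.5403, 0.1372, 0.1716]
tool_rot: [-179.9, -0.2, 4.6]
force: [0.7, -0.7, -0.3]
grip_width: 0.0866
time_s: 17.65
tool_pos: [0.5361, 0.1815, 0.2499]
tool_rot: [180.0, -0.0, 4.6]
force: [0.7, -0.8, 0.0]
grip_width: 0.0869
```

View pics/wrist5f.png

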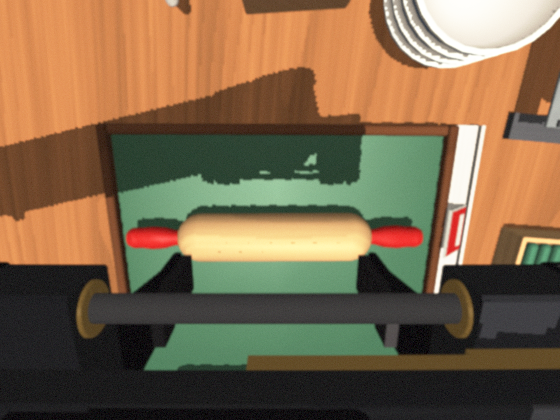

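View pics/scene5.png

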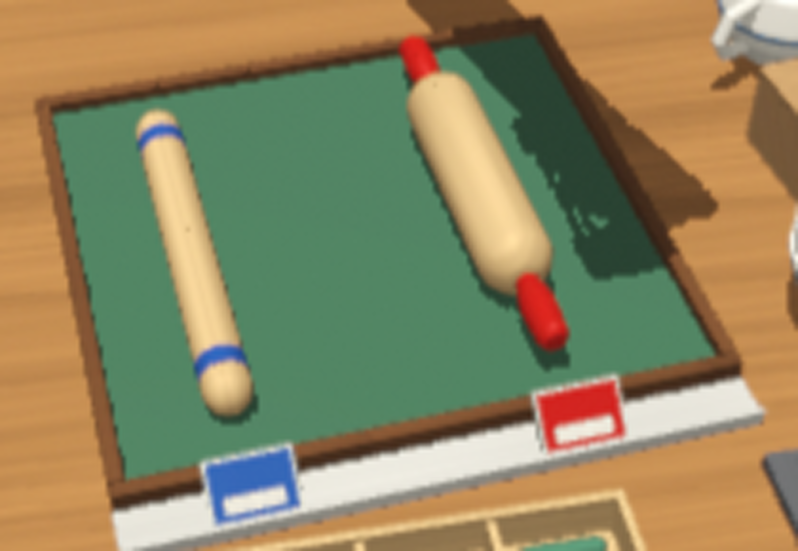

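Wrist view: pin from (127,237) to (422,237), ticket rows 205 to 256 at columns 447 to 466. I'll measure what remains.

Run:
```python
import cv2
a=cv2.imread("pics/wrist5f.png")
x=cv2.resize(a[110:290,410:500],None,fx=3.3,fy=3.3,interpolation=cv2.INTER_CUBIC)
y=cv2.resize(a[200:275,110:440],None,fx=2.4,fy=2.4,interpolation=cv2.INTER_CUBIC)
cv2.imwrite("pics/w5t.png",x);cv2.imwrite("pics/w5p.png",y)
```

```text
(no output)
```

View pics/w5t.png

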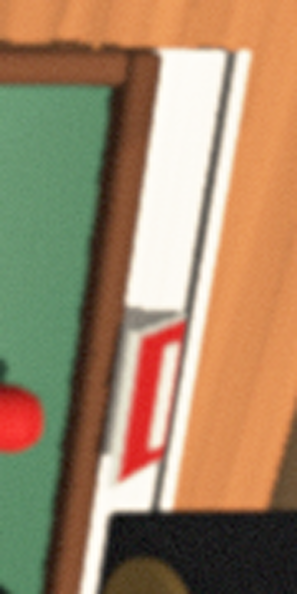

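View pics/w5p.png

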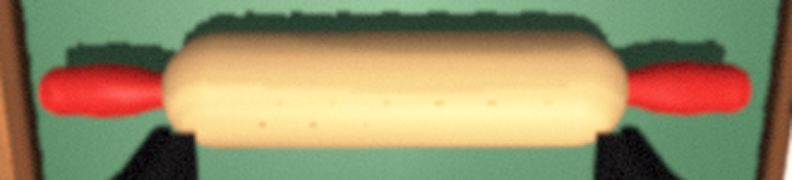

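Run:
```python
from h import *
c=cam("wrist"); c['view']=np.load('w5.npy')
T=lambda a:(np.array(a)+.5)/3.3-.5+[410,110]
P=lambda a:(np.array(a)+.5)/2.4-.5+[110,200]
def show(n,p,z):
    w=onplane(c,p,z); d=w[1]-w[0]
    print(n,w[:,:2].round(4).tolist(),'len',np.linalg.norm(d).round(4),'mid',w[:2,:2].mean(0).round(4),'dir',np.degrees(np.arctan2(d[1],d[0])).round(2)); return w[:2,:2].mean(0)
t1=show('red lower',T([[163,465],[187,316]]),.018)
t2=show('card upper',T([[119,484],[142,328]]),.037)
show('far lip outer top',T([[82,594],[158,58]]),.026)
show('left lip outer',[[104,125],[456,126]],.026)
show('left lip inner',[[112,135],[444,135]],.026)
pt=show('pin tips',P([[39,90],[750,87]]),.042)
pb=show('barrel axis',P([[220,(33+147)/2],[580,(33+146)/2]]),.042)
for th in (4.2,4.5,4.8):
    u=rot(np.radians(th)); print(th,[(((t-p)@u)*1000).round(1) for t in (t1,t2) for p in (pt,pb)])
# overlay axis from scene/side
sc=cam("scene"); si=cam("side")
S=lambda a:(np.array(a)+.5)/3.8-.5+np.array((195,155))
w=onplane(sc,S([[412,50],[552,337]]),.042); d=w[1]-w[0]
t=onplane(sc,S([[534,393],[620,377]]),.037)[:,:2].mean(0)
lo=onplane(sc,S([[546,452],[625,437]]),.018)
print('scene pin',w[:,:2].round(4),np.degrees(np.arctan2(d[1],d[0])),'ticket top',t, 'low',lo[:,:2].round(4))
for th in (4.2,4.6): u=rot(np.radians(th)); print([((x-w[:,:2].mean(0))@u*1000).round(1) for x in (t,lo[:,:2].mean(0))])
```

```text
red lower [[0.7768, 0.1186], [0.7718, 0.1774]] len 0.0591 mid [0.7743 0.148 ] dir 94.84
card upper [[0.7505, 0.1166], [0.7453, 0.1757]] len 0.0593 mid [0.7479 0.1461] dir 94.99
far lip outer top [[0.7529, 0.0657], [0.7355, 0.2671]] len 0.2022 mid [0.7442 0.1664] dir 94.93
left lip outer [[0.3408, 0.2376], [0.7334, 0.2683]] len 0.3938 mid [0.5371 0.2529] dir 4.47
left lip inner [[0.3492, 0.2273], [0.7221, 0.2575]] len 0.3741 mid [0.5357 0.2424] dir 4.62
pin tips [[0.3669, 0.1121], [0.714, 0.1417]] len 0.3484 mid [0.5404 0.1269] dir 4.87
barrel axis [[0.4555, 0.1193], [0.631, 0.1337]] len 0.1761 mid [0.5432 0.1265] dir 4.7
4.2 [array([234.8,   3.9]), array([232.1,   4.5]), array([208.3,   4. ]), array([205.5,   4.6])]
4.5 [array([234.8,   2.7]), array([232.1,   3.3]), array([208.3,   2.9]), array([205.6,   3.5])]
4.8 [array([234.9,   1.5]), array([232.1,   2.1]), array([208.3,   1.8]), array([205.6,   2.4])]
scene pin [[0.3782 0.1134]
 [0.705  0.1411]] 4.840276384323233 ticket top [0.74516631 0.1476246 ] low [[0.7815 0.1175]
 [0.7791 0.1724]]
[array([204.5,   5.4]), array([2.394e+02, 1.000e-01])]
[array([204.6,   4. ]), array([239.4,  -1.5])]
```

View pics/side5.png

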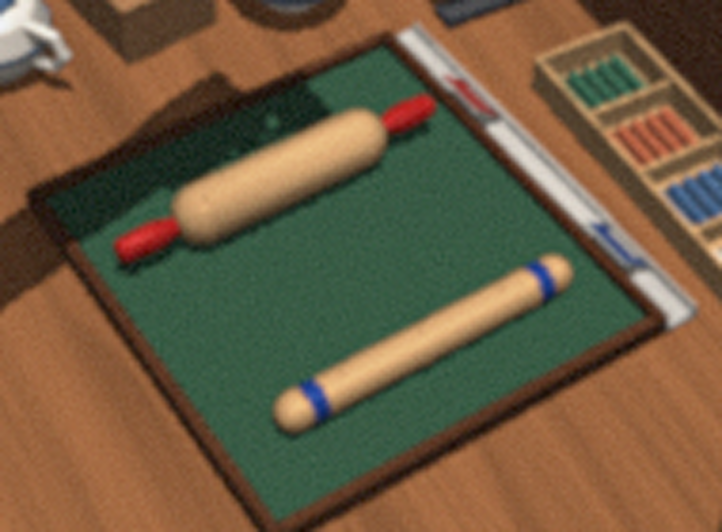

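The wrist view puts the pin straight to within 0.2°, about 2 mm short of the ticket's middle. The scene view says 0 to 4 mm. One small corrective roll follows: fingertips about 3.5 mm, pin about 1.8 mm.

```bash
python3 -m pendant '[[0,0.08,0.1,0,0,0],[0,0.18,0.24,0,0,0],[0,0.28,0.38,0,0,0],[0,0.38,0.52,0,0,0],[0,0.48,0.66,0,0,0],[0,0.54,0.8,0,0,0],[0,0.57,0.95,0,0,0],[0,0.57,1,0,0,0]]'
python3 -m pendant '[[0,0,0.15,0,0,0],[0,0,0.3,0,0,0],[0,0,0.45,0,0,0],[0,0,0.58,0,0,0],[0,0,0.67,0,0,0],[0,0,0.71,0,0,0],[0,0,0.72,0,0,0],[0,0,0.72,0,0,0]]'
```

```text
time_s: 18.95
tool_pos: [0.5398, 0.1249, 0.1482]
tool_rot: [180.0, 0.1, 4.6]
force: [0.7, -0.5, 0.0]
grip_width: 0.0869
time_s: 19.95
tool_pos: [0.5408, 0.1252, 0.0779]
tool_rot: [-180.0, -0.0, 4.6]
force: [0.0, 0.5, -0.2]
grip_width: 0.0867
```

```bash
python3 -m pendant '[[0,0,0.05,0,0,0],[0,0,0.08,0,0,0],[0,0,0.095,0,0,0],[0,0,0.095,0,0,0],[0,-0.01,0.095,0,0,0],[0,-0.02,0.095,0,0,0],[0,-0.03,0.095,0,0,0],[0,-0.036,0.095,0,0,0]]'
python3 -m pendant '[[0,0,0,0,0,0],[0,0,-0.05,0,0,0],[0,0,-0.15,0,0,0],[0,0,-0.3,0,0,0],[0,0,-0.5,0,0,0],[0,0,-0.7,0,0,0],[0,0,-0.9,0,0,0],[0,0,-1,0,0,0]]'
python3 -m pendant '[[0,-0.03,-0.1,0,0,0],[0,-0.1,-0.2,0,0,0],[0,-0.25,-0.35,0,0,0],[0,-0.4,-0.5,0,0,0],[0,-0.55,-0.6,0,0,0],[0,-0.65,-0.75,0,0,0],[0,-0.65,-0.8,0,0,0],[0,-0.65,-0.8,0,0,0]]'
python3 - <<'E'
from h import *
for n in ("wrist","side","scene"):
    c=cam(n);a=c["frame"][:,:,::-1]; cv2.imwrite(f"pics/{n}6f.png",a)
    if n=="wrist": np.save('w6.npy',c['view'])
a=cv2.imread("pics/wrist6f.png")
cv2.imwrite("pics/w6p.png",cv2.resize(a[140:300,100:490],None,fx=2,fy=2,interpolation=cv2.INTER_CUBIC))
a=cv2.imread("pics/scene6f.png")[155:300,195:405]
cv2.imwrite("pics/scene6.png",cv2.resize(a,None,fx=3.8,fy=3.8,interpolation=cv2.INTER_CUBIC))
E
```

```text
time_s: 20.95
tool_pos: [0.5403, 0.1292, 0.0702]
tool_rot: [-179.9, 0.0, 4.6]
force: [-6.3, -0.6, 14.7]
grip_width: 0.0872
time_s: 21.95
tool_pos: [0.5409, 0.1288, 0.1699]
tool_rot: [-180.0, -0.1, 4.6]
force: [0.1, -0.7, -0.1]
grip_width: 0.0872
time_s: 22.95
tool_pos: [0.5353, 0.1928, 0.2484]
tool_rot: [180.0, -0.0, 4.5]
force: [0.8, -0.2, -0.1]
grip_width: 0.0872
```

View pics/w6p.png

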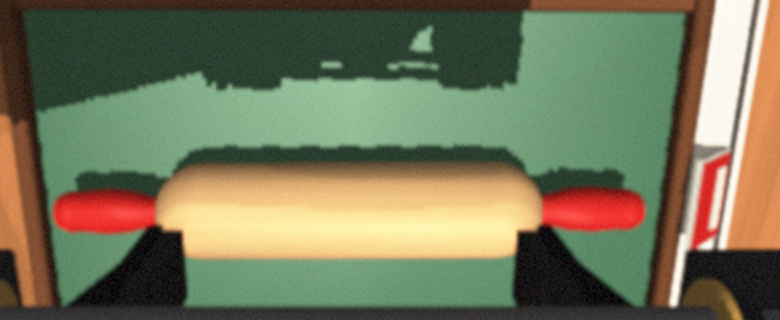

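View pics/scene6.png

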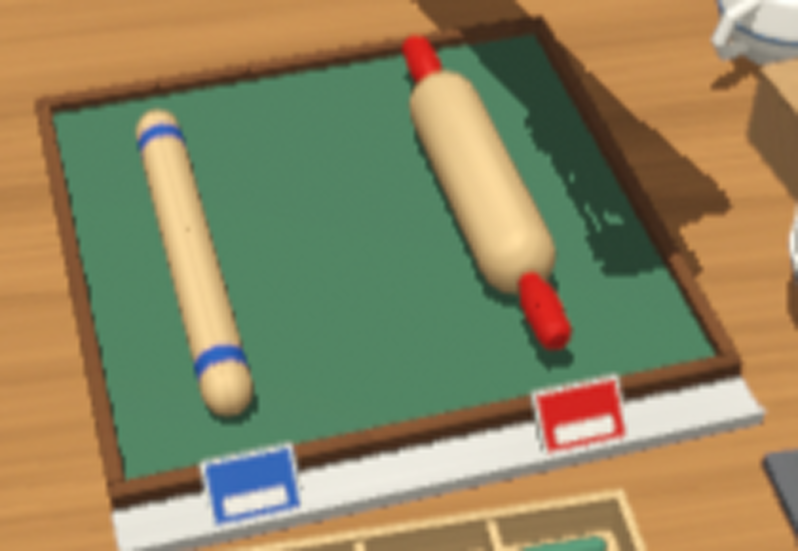

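View pics/side6f.png

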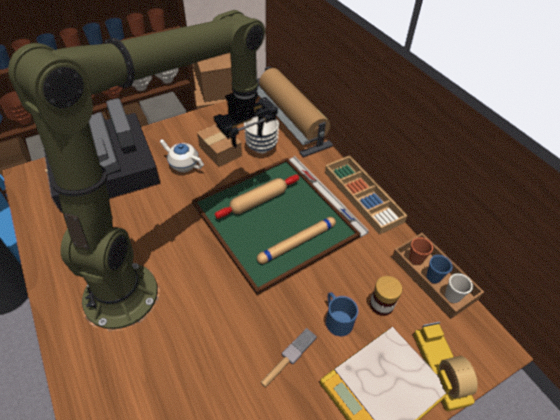

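Run:
```python
from h import *
c=cam("wrist"); c['view']=np.load('w6.npy')
P=lambda a:(np.array(a)+.5)/2-.5+[100,140]
t=np.array([.7743,.148])
for p in (P([[54,212],[645,209]]),P([[230,(163+258)/2],[470,(163+258)/2]])):
    w=onplane(c,p,.042)[:,:2];d=w[1]-w[0];m=w.mean(0)
    print(w.round(4).tolist(),np.degrees(np.arctan2(d[1],d[0])).round(2),[((t-m)@rot(np.radians(a))*1000).round(1) for a in (4.5,4.8)])
o=env.get_obs();print(o['time_s'],o['force'])
```

```text
[[0.3671, 0.1134], [0.7146, 0.1432]] 4.91 [array([234.3,   1.4]), array([2.343e+02, 1.000e-01])]
[[0.4708, 0.1227], [0.6116, 0.134]] 4.6 [array([233.9,   1.3]), array([2.339e+02, 1.000e-01])]
23.15 [-0.29792688 -0.15819751 -1.09199505]
```

The pin is within about 1 mm of the ticket's middle and straight, and the hand is clear. Handing in.

```bash
python3 -c "
from cell import env
print(env.sign_off())"
```

```text
the job is handed in; nothing more can be done
None
```

I rolled the red-handled pin about 101 mm along the tray to the red ticket, then handed the job in at about 23 s. It took four strokes and one small corrective stroke, with both open fingertips on top of the barrel, pressing with about 6–15 N.

**Position:** the last wrist-camera check put the pin 0–1.4 mm from the ticket's middle. The range depends on whether I take the tray's yaw as 4.5° or 4.8°.

**Straightness:** the pin's direction measured 4.6–4.9° against a tray yaw of about 4.7°, so it is straight to about 0.2–0.3°. Along its length it is centred to within about 1 mm.

**Other objects:** in the last pictures the slim pin looked unmoved, and I saw no change in the other items. I checked these by eye, not by measurement. The hand was clear of everything.

**Disagreements between checks:**
- **Cameras:** the scene camera was less consistent than the wrist camera. Before the corrective stroke, the wrist put the pin about 1.5–4.6 mm short, while the scene gave anywhere from 1.5 mm past the middle to 5.4 mm short. I trusted the wrist camera.
- **Ticket in the last view:** the ticket was partly hidden, so the final offset uses its position from the picture before.

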